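# Clip the battery pack into the rover

## Robot

A 6-joint arm with a two-finger parallel gripper is mounted at the origin on the work surface. World frame = base frame: x ahead of the robot, y to its left, z up, the work surface at z = 0. Lengths are in mm, angles in degrees, forces in N, time in s.
With the tool pointing down it reaches from about 300 to 850 mm from the base axis. Payload 4.2 kg.
Tool frame: the origin (TCP) lies on the centre line of the jaws, within the pads' length; the fingertips stand 14 mm ahead of it and the grasp point (between the pads) lies 5 mm behind it (env.finger_overhang is the z of the fingertips in the tool frame, in mm); z points along the fingers, y is the line along which they close (so a half turn about z gives the same grasp; the last joint's range is limited). The gripper opens to 91 mm and grips with 3 to 60 N. Pads are 32 mm wide; open, the fingers measure 118 mm over their backs; the gripper's body (76 mm by 178 mm) begins 60 mm behind the grasp point.
Start: joints at [-77.177, 18.312, 89.639, -0, 72.044, -1.146], TCP at [138.802, -558.01, 227.976] pointing down, gripper open.
Joint ranges: [-177.97, 177.97], [-48.28, 115.42], [12.27, 149.76], [-77.06, 257.06], [2.81, 150.46], [-146.56, 146.56]. Speed limits (degrees/s): [147.25, 147.25, 180, 180, 180, 180].

## Interface

Orientations are given as [roll, pitch, yaw] about the fixed x, y, z axes, in that order (R = Rz(yaw) Ry(pitch) Rx(roll)).
In Python, from workcell import sensors, viewer, env gives the robot as it stands. The module is installed in compiled form; this text tells all that it offers.
- The arm moves only by the tool step_arm, never from a script. Its argument "plan" is one flat list of numbers, 6 for each row, row after row: the shift along the tool's x, y, z in cm, then the turn, a rotation vector about the tool's x, y, z in rad. In form: [x, y, z, wx, wy, wz, x, y, z, wx, wy, wz, ...]. A call has 1 to 5 rows; each row shifts and turns the commanded pose from where the row before left it, along the tool's axes as they then stand; what a row does not reach is not made up. A row lasts 1/12 s, in which the tool goes at most 41.7 mm and 7.16 degrees, less where a joint would pass 70% of its speed; a pose out of reach is approached as far as the arm can. A call is refused whole if a number of a shift passes 4.17 or a number of a turn 0.125, either way. A call with a gripper value outside its range is refused whole. "hand" is the finger opening in cm, from 0 to 9.12, set as the call begins (left out, the last holds). The fingers move at their own pace and stop on an object; "newtons" is the grip in N (left out, the last holds). Time passes only in rows, so rows that do not move let the fingers close. It gives the time, the measured TCP pose, the force, the opening and the grip force at its end, in the units of the state.
- sensors.state(): the state, without advancing time (a new reading comes with each control period).
- viewer.grab_frame(name): name is "side" or "top" or "wrist"; returns a dict with "img" (420x560x3 uint8, red, green, blue), "fx", "fy", "cx", "cy" (pixels), "position" and "attitude" of the camera in the world. Camera axes: x right, y down, z forward; pixel columns grow to the right and rows downward; lengths in mm; the calibration is good to about 2 mm. The wrist camera is an equidistant fisheye: a pixel r from the principal point sees the ray r / f radians off the axis. A picture is of the moment at which its call begins. There is no depth.
- env.job_done(): hands the job in; it is judged then, once.
Trained networks look in a picture, given as the dict that the camera call returned (one of the last four; its "shot" number tells which), for a name from the list of things; names that differ only in an ending like _2 or _b are one class to them, and where a whole thing is asked for, a point or a joint stands for the part that bears it (a point fixed in the world has none). Each returns a list of dicts, best first, with "score" (0 to 1); they miss things now and then, are a little off and sometimes report something else, mostly with a low value. They report only what shows in the picture. A call takes as long as a camera call. They do not tell look-alikes from the thing itself.
- viewer.boxes_of(name, picture): "location" ([column, row] in pixels, amid what is visible of it).
- viewer.pinpoint(name, picture): "location" ([column, row] in pixels: a listed point, or the origin of a listed thing).
The state is a dict: "time_s": time; "qpos": joint angles; "qvel": joint speeds; "effort": joint torques, N m; "ee_pos": TCP position; "ee_rot": TCP orientation; "force": force on the tool from outside, world axes, zero at the start; "torque": the same for the moment, N m; "gripper_width": finger opening in mm; "gripper_force": force on a finger pad.
Only numpy, scipy, OpenCV 4.12 (cv2) and the standard library are available. Lean on these libraries where they do the work, as an engineer would, in place of code of your own. Each camera call takes 0.05 s, during which the arm holds its last target. There are 200 camera calls.

## Task

Fit the slim long battery pack into the pair of spring clips on top of the small wheeled rover: lay it lengthwise over the two clips, centred, and press it straight down until it snaps fully home in both, then let go. Leave the short pack and the thick pack where they lie.

Things in the scene. Friction and masses are not known exactly. Their poses are not given: they have to be found in the camera images.
- pack: The pack to fit: a battery pack: a bare aluminium tube with a square dark grey plastic cap on each end. 130 mm long, the tube 28 mm in diameter, caps 12 mm long and 32 mm square; about 160 g. It lies on the bench, axis level, 16 mm up. Origin at its centre, x along its axis; either way round fits.
- pack_short: Not to be moved: a battery pack: a bare aluminium tube with a square dark grey plastic cap on each end. Only 72 mm long, tube also 28 mm in diameter, caps 32 mm square. Lies on the bench; origin at its centre, x along its axis.
- pack_thick: Not to be moved: a battery pack: a bare aluminium tube with a square dark grey plastic cap on each end. 130 mm long, but tube 44 mm in diameter, caps 48 mm square. Lies on the bench; origin at its centre, x along its axis.
- seat (a point): Home point of the pack's centre, 100 mm above bench, 34 above the fixed rover's 120 mm wide deck. x along pack and rover, z up. Sprung C-clips, 10 mm wide, at x -30 and +30 mm; the gap between is free for fingers. Jaws: 22 mm mouth 9 mm above seat, flared to 40 mm at 23 mm; 10 to 25 N straight down snaps the pack onto its saddles. All else on the rover stays under 90 mm height
There are look-alikes about, which are no part of the job. Leave any brown or turquoise look-alike of the pack alone.

How it is judged:
By the outcome, as a careful person would: the job done as asked, in the order asked, and still so for the second after the job is handed in, with the robot touching nothing.
It also fails if it takes over 40 s, if anything falls off the work surface, if the arm or the gripper's body presses on something with over 40 N, if the wrist force passes 120 N, or if a joint passes its speed limit or range.

## Working session

There is one attempt and no reset: what is moved stays moved. The work goes in short steps, Python scripts to look and compute and a tool call to move; the robot and the scene stay as the last step left them, time stands still between calls to the robot, and variables do not carry over. Pictures are saved under pics/ and viewed, at most 10 in all, crops included, and the job is handed in when it is done.

Besides the shell and the picture viewer there is one more tool, called after ">>>" as a command line: name --argument value ..., lists and objects as JSON in quotes. step_arm: Moves the arm, as the interface text tells. Its arguments: {"type":"object","properties":{"plan":{"type":"array","items":{"type":"number"}},"hand":{"type":"number"},"newtons":{"type":"number"}},"required":["plan"]}

```bash
mkdir -p pics; cat > h.py <<'E'
import numpy as np, cv2
from scipy.spatial.transform import Rotation as R
from workcell import sensors, viewer, env
def rot(a):
    a=np.array(a,float)
    return a if a.shape==(3,3) else R.from_euler('xyz',a,degrees=True).as_matrix()
def ray(f,p,fish=False):
    u=np.array([(p[0]-f['cx'])/f['fx'],(p[1]-f['cy'])/f['fy']])
    if fish:
        r=np.linalg.norm(u); d=np.array([*(u/max(r,1e-9)*np.sin(r)),np.cos(r)])
    else: d=np.array([*u,1.]); d/=np.linalg.norm(d)
    return np.array(f['position'],float),rot(f['attitude'])@d
def atz(f,p,z,fish=False):
    o,d=ray(f,p,fish); return o+d*(z-o[2])/d[2]
def tri(rs):
    A=sum(np.eye(3)-np.outer(d,d) for o,d in rs); b=sum((np.eye(3)-np.outer(d,d))@o for o,d in rs)
    x=np.linalg.solve(A,b); return x,[round(float(np.linalg.norm((np.eye(3)-np.outer(d,d))@(x-o))),1) for o,d in rs]
def proj(f,X,fish=False):
    c=rot(f['attitude']).T@(np.array(X)-np.array(f['position']))
    if fish:
        n=np.hypot(c[0],c[1]); th=np.arctan2(n,c[2]); u=c[:2]/max(n,1e-9)*th
    else: u=c[:2]/c[2]
    return np.array([f['cx']+f['fx']*u[0],f['cy']+f['fy']*u[1]])
def save(f,n): cv2.imwrite('pics/'+n,f['img'][:,:,::-1])
E
python3 - <<'E'
from h import *
np.set_printoptions(precision=1,suppress=True)
print(sensors.state())
for n in ('side','top','wrist'):
    f=viewer.grab_frame(n); save(f,n+'0.png')
    print(n,{k:f[k] for k in f if k!='img'})
    for t in ('pack','pack_short','pack_thick','seat'):
        for fn in ('boxes_of','pinpoint'):
            if t=='seat' and fn=='boxes_of': continue
            for d in getattr(viewer,fn)(t,f)[:5]: print(t,fn,np.array(d['location']),round(d['score'],2), atz(f,d['location'],100 if t=='seat' else 16,n=='wrist'))
E
```

```text
{'time_s': 0.0, 'qpos': array([-77.2,  18.4,  89.7,   0. ,  72. ,  -1.1]), 'qvel': array([-0. , -0. ,  0. ,  0. , -0. ,  0.1]), 'effort': array([ -0. , -41.2, -23.2,   0.1,   0. ,  -0. ]), 'ee_pos': array([ 138.7, -557.5,  227.1]), 'ee_rot': array([-179.9,   -0. ,   14. ]), 'force': array([ 0.1, -0.5, -0.6]), 'torque': array([-0.,  0.,  0.]), 'gripper_force': 0.0, 'gripper_width': 91.21868321581658}
side {'fx': 429.03176001282105, 'fy': 429.03176001282105, 'cx': 277.29887244595125, 'cy': 204.20991828023398, 'position': array([132.9, 627. , 541.8]), 'attitude': array([-120.9,    1.3, -152.8]), 'shot': 1}
pack boxes_of [280.2 198.4] 0.9 [ 551.7 -175.6   16. ]
pack boxes_of [320.8 231.5] 0.9 [408.6 -86.3  16. ]
pack boxes_of [372.  202.6] 0.65 [ 344.8 -250.1   16. ]
pack pinpoint [368.9 201.7] 0.92 [ 352.6 -251.1   16. ]
pack pinpoint [322.6 231.1] 0.84 [405.6 -89.3  16. ]
pack pinpoint [229.3 255. ] 0.64 [542.   68.4  16. ]
pack pinpoint [276.8 199.8] 0.56 [ 556.1 -166.1   16. ]
pack_short boxes_of [246.6 218.9] 0.82 [578.9 -61.1  16. ]
pack_short pinpoint [245.4 220.9] 0.94 [577.1 -52
[... 505 characters left out ...]
pack boxes_of [240.9 175.9] 0.65 [548.7  50.8  16. ]
pack pinpoint [304.3 243. ] 0.9 [404.1 -90.6  16. ]
pack pinpoint [341.3 175.8] 0.85 [ 553.5 -170.6   16. ]
pack pinpoint [242.4 177.8] 0.79 [544.6  47.4  16. ]
pack pinpoint [383.3 267.6] 0.7 [ 353.9 -263.    16. ]
pack_short pinpoint [291.7 166.5] 0.97 [572.  -60.7  16. ]
pack_thick boxes_of [403.3 187.9] 0.68 [ 529.3 -308.1   16. ]
seat pinpoint [129.8 160.6] 0.7 [562.4 270.  100. ]
wrist {'fx': 325.19226210127806, 'fy': 325.19226210127806, 'cx': 276.5099831020643, 'cy': 209.94985197397375, 'position': array([ 204.6, -541.9,  384.5]), 'attitude': array([166.,  -0., -76.]), 'shot': 3}
pack boxes_of [81.9 16.7] 0.85 [ 305.3 -256.3   16. ]
```

```bash
python3 -c "
import cv2,numpy as np
a=[cv2.imread('pics/%s0.png'%n) for n in ('side','top')]
cv2.imwrite('pics/st.png',cv2.resize(np.vstack(a),(400,600)) if 0 else a[0])"
```

```text
(no output)
```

View pics/top0.png

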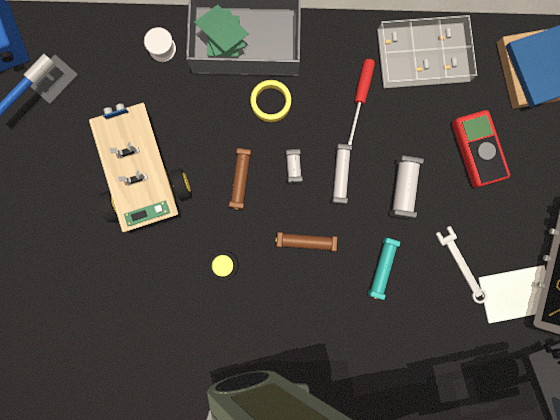

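View pics/side0.png

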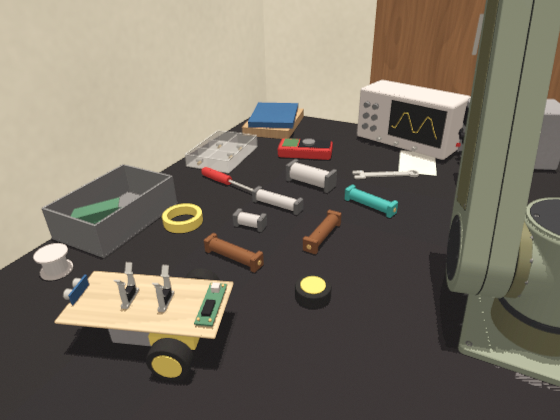

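The top view shows the target, the bare aluminium slim long pack, at about (342,174) with the screwdriver tip near its far cap. The short pack is at (293,166), the thick one at (407,187), and the brown and turquoise look-alikes are clear of it. The rover's clips are at (124,152) and (134,180). The side view shows the pack at (278,200) and the clips at (127,290) and (164,290).

```bash
python3 - <<'E'
from h import *
np.set_printoptions(precision=1,suppress=True)
fs=viewer.grab_frame('side'); ft=viewer.grab_frame('top')
def near(l,p): return min((np.array(d['location']) for d in l),key=lambda q:np.linalg.norm(q-p))
for t,a,b in (('pack',(278,200),(342,174)),('seat',(146,287),(130,161))):
    p=near(viewer.pinpoint(t,fs),a);q=near(viewer.pinpoint(t,ft),b)
    print(t,p,q,tri([ray(fs,p),ray(ft,q)]))
# pack axis in top from brightness blob
g=cv2.cvtColor(ft['img'],cv2.COLOR_RGB2GRAY)
m=np.zeros_like(g); m[155:198,328:356]=(g[155:198,328:356]>110)
ys,xs=np.nonzero(m); r=cv2.minAreaRect(np.c_[xs,ys].astype(np.float32)); print(r)
vx,vy,x,y=cv2.fitLine(np.c_[xs,ys].astype(np.float32),cv2.DIST_L2,0,.01,.01).ravel()
A=atz(ft,(x-20*vx,y-20*vy),20);B=atz(ft,(x+20*vx,y+20*vy),20);print('pack yaw',np.degrees(np.arctan2(*(A-B)[1::-1])),atz(ft,(x,y),20))
c=np.vstack([fs['img'][225:350,40:260],ft['img'][85:245,80:200].repeat(1,0)[:, :].copy() if 0 else cv2.resize(ft['img'][85:245,75:205],(220,271))])
cv2.imwrite('pics/c1.png',cv2.resize(c,None,fx=1.5,fy=1.5)[:,:,::-1])
# deck edges in top
d=[atz(ft,p,66) for p in ((90,120),(144,104),(177,213),(124,231))]
for i in (d[1]-d[2],d[0]-d[3]): print('deck',np.degrees(np.arctan2(i[1],i[0])),np.linalg.norm(i))
print('deck centre',np.mean(d,0),d)
E
```

```text
pack [278.7 199.2] [341.5 173.6] (array([ 556.6, -172.2,   14.5]), [2.2, 2.2])Traceback (most recent call last):
  File "<stdin>", line 6, in <module>
  File "<stdin>", line 4, in near
ValueError: min() iterable argument is empty
```

>>> step_arm --plan '[2.5,-2.5,0,0,0,0,2.5,-2.5,0,0,0,0,2.5,-2.5,0,0,0,0,2.5,-2.5,0,0,0,0,2.5,-2.5,0,0,0,0]'

```text
time_s: 1.92
ee_pos: [230.4, -405.1, 228.0]
ee_rot: [180.0, -0.0, 13.9]
force: [0.6, -0.4, 0.6]
gripper_width: 91.0
gripper_force: 0.0
```

>>> step_arm --plan '[3.5,-1.5,0,0,0,-0.05,3.5,-1.5,0,0,0,-0.05,3.5,-1.5,0,0,0,0,3.5,-1.5,0,0,0,0,3.5,-1.5,0,0,0,0]'

```text
time_s: 2.33
ee_pos: [374.2, -279.8, 228.2]
ee_rot: [180.0, -0.0, 19.7]
force: [0.3, -0.7, 0.3]
gripper_width: 91.6
gripper_force: 0.0
```

```bash
python3 - <<'E'
from h import *
np.set_printoptions(precision=1,suppress=True)
fs=viewer.grab_frame('side'); ft=viewer.grab_frame('top'); fw=viewer.grab_frame('wrist')
print(fw['position'],fw['attitude'],sensors.state()['ee_pos'],sensors.state()['ee_rot'])
for n,f in (('side',fs),('top',ft),('wrist',fw)):
  for t in ('pack','seat'):
    for d in viewer.pinpoint(t,f): print(n,t,np.array(d['location']),round(d['score'],2),atz(f,d['location'],100 if t=='seat' else 16,n=='wrist'))
save(fw,'w1.png')
np.savez('f.npz',fs=fs,ft=ft,fw=fw)
c=np.vstack([fs['img'][225:350,40:260],cv2.resize(ft['img'][85:245,75:205],(220,271))])
cv2.imwrite('pics/c1.png',cv2.resize(c,None,fx=1.5,fy=1.5)[:,:,::-1])
d=[atz(ft,p,66) for p in ((90,120),(144,104),(177,213),(124,231))]
for i in (d[1]-d[2],d[0]-d[3]): print('deck',np.degrees(np.arctan2(i[1],i[0])),np.linalg.norm(i))
print('deck centre',np.mean(d,0))
E
```

```text
[ 439.7 -255.3  384.7] [166.1   0.  -69.9] [ 374.6 -279.7  228. ] [180.  -0.  20.]
side pack [277.4 199.6] 0.95 [ 555.2 -167.5   16. ]
side pack [320.9 229.8] 0.95 [410.8 -92.3  16. ]
side pack [231.  252.6] 0.76 [543.2  60.3  16. ]
side pack [373.3 201.5] 0.58 [ 343.5 -256.4   16. ]
side seat [143. 284.] 0.95 [557.9 277.2 100. ]
top pack [382.3 267.2] 0.96 [ 354.7 -260.8   16. ]
top pack [308.3 241.1] 0.93 [408.4 -99.3  16. ]
top pack [343.  173.6] 0.78 [ 558.5 -174.4   16. ]
top pack [236.8 179.3] 0.7 [541.   59.6  16. ]
top seat [129.1 162.9] 0.85 [557.6 271.1 100. ]
wrist pack [137. 114.] 0.92 [407.6 -90.   16. ]
wrist pack [241.3  16.1] 0.7 [ 554.7 -170.2   16. ]
deck 18.829136529185423 242.8068517074812
deck 19.58708558109883 246.09270137057203
deck centre [556.5 271.6  66. ]
```

View pics/w1.png

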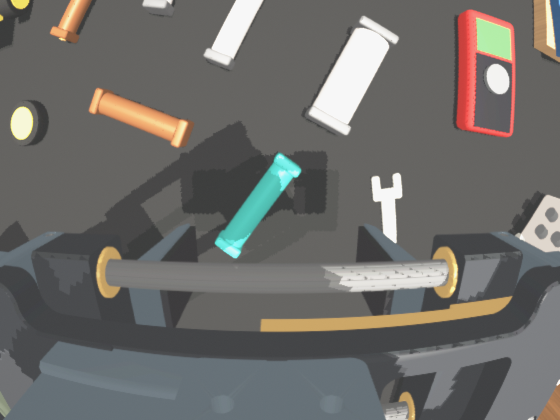

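View pics/c1.png

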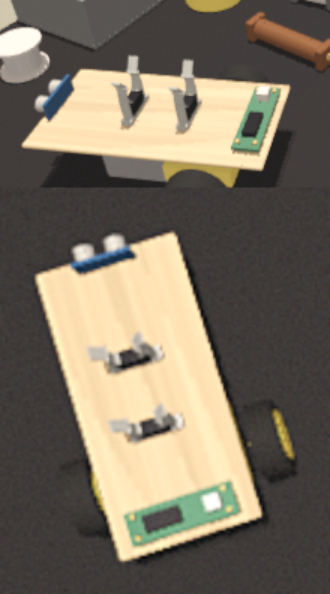

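The wrist view shows the pack at the upper edge at about (240,20) and the thick pack at (352,78). The crop shows the rover with its two clips across the deck middle; the deck's yaw is about 19°.

>>> step_arm --plan '[2.1,-1.7,0,0,0,0.08,2.1,-1.7,0,0,0,0.08,2.1,-1.7,0,0,0,0.08,2.1,-1.7,0,0,0,0.08,2.1,-1.7,0,0,0,0.04]'

```text
time_s: 3.2
ee_pos: [460.2, -179.0, 228.1]
ee_rot: [180.0, -0.0, -1.2]
force: [0.2, 0.6, -0.1]
gripper_width: 91.2
gripper_force: 0.0
```

```bash
python3 - <<'E'
from h import *
np.set_printoptions(precision=1,suppress=True)
Z=np.load('f.npz',allow_pickle=True); fs,ft=Z['fs'].item(),Z['ft'].item()
fw=viewer.grab_frame('wrist'); save(fw,'w2.png'); s=sensors.state()
np.save('w2.npy',fw,allow_pickle=True)
print(s['ee_pos'],s['ee_rot'],fw['position'],fw['attitude'])
for d in viewer.pinpoint('pack',fw):
    p=d['location'];print(np.array(p),round(d['score'],2),atz(fw,p,16,True))
p=min((d['location'] for d in viewer.pinpoint('pack',fw)),key=lambda p:np.linalg.norm(atz(fw,p,16,True)[:2]-[556,-171]))
print(tri([ray(fs,(277.4,199.6)),ray(ft,(343,173.6)),ray(fw,p,True)]),tri([ray(fs,(277.9,199.6)),ray(ft,(342,173.6))]))
print('seat',tri([ray(fs,(143,284)),ray(ft,(129.1,162.9))]))
# wrist bright segmentation of tube near p -> world yaw (axis point z=30 top of tube)
g=cv2.cvtColor(fw['img'],cv2.COLOR_RGB2GRAY); n,l=cv2.connectedComponents((g>120).astype(np.uint8))
k=l[int(p[1]),int(p[0])]; ys,xs=np.nonzero(l==k); print('k',k,len(xs),xs.min(),xs.max(),ys.min(),ys.max())
W=np.array([atz(fw,q,16,True)[:2] for q in zip(xs,ys)],np.float32)
print(cv2.minAreaRect(W)); vx,vy,x,y=cv2.fitLine(W,cv2.DIST_L2,0,.01,.01).ravel(); print('yaw',np.degrees(np.arctan2(vy,vx)),x,y)
E
```

```text
[ 464.1 -176.7  228.1] [-179.9   -0.2   -1.1] [ 528.  -180.8  384.6] [166.   -0.  -91.2]
[266.8 104.2] 0.97 [ 558.1 -170.6   16. ]
[345.2 274. ] 0.96 [ 350.8 -264.1   16. ]
[208.3 235.3] 0.8 [406.2 -95.6  16. ]
[ 90.9 134.2] 0.64 [539.2  52.5  16. ]
(array([ 558.4, -172.6,   13.1]), [0.7, 2.2, 2.1]) (array([ 558. , -173.1,   12.4]), [1.1, 1.1])
seat (array([559.8, 273.5,  96. ]), [1.8, 1.8])
k 2 3428 248 295 0 164
((588.7127075195312, -173.53219604492188), (38.41009521484375, 197.6254119873047), 82.55915069580078)
yaw -8.610063 566.5346 -172.15295
```

View pics/w2.png

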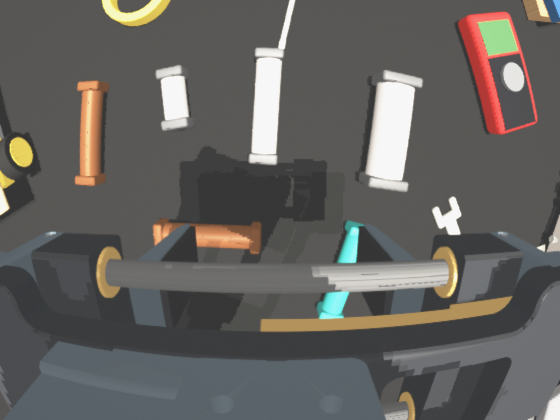

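The wrist view shows the pack's caps at (270,52) and (264,159). The screwdriver blade ends beside the far cap at (282,45), and both sides are free for the fingers.

```bash
python3 - <<'E'
from h import *
np.set_printoptions(precision=1,suppress=True)
fw=np.load('w2.npy',allow_pickle=True).item(); s=sensors.state(); print(s['ee_pos'],s['ee_rot'])
g=cv2.cvtColor(fw['img'],cv2.COLOR_RGB2GRAY); g[:60]=0; g[152:]=0;g[:,:240]=0;g[:,295:]=0
L=[];Rr=[]
for r in range(66,148):
    c=np.nonzero(g[r]>120)[0]; L.append(atz(fw,(c.min()-.5,r),16,True)); Rr.append(atz(fw,(c.max()+.5,r),16,True))
L=np.array(L);Rr=np.array(Rr)
for q in (L,Rr,(L+Rr)/2):
    k,c=np.polyfit(q[:,0],q[:,1],1); print('yaw',np.degrees(np.arctan(k)),'y at 557:',k*557+c)
for n,p in (('far cap end',(270,48)),('near cap end',(264,164))): print(n,[atz(fw,p,z,True) for z in (0,16,32)])
for p in ((129.1,162.9),): print()
E
```

```text
[ 460.7 -179.2  227.8] [180.    0.   -0.8]
yaw -4.835306635323012 y at 557: -155.02594327191474
yaw -4.7017213145503005 y at 557: -184.47701009098532
yaw -4.76865894434752 y at 557: -169.7519545409222
far cap end [array([ 627.9, -175.3,    0. ]), array([ 623.7, -175.5,   16. ]), array([ 619.6, -175.8,   32. ])]
near cap end [array([ 488.6, -165.2,    0. ]), array([ 490.2, -165.9,   16. ]), array([ 491.9, -166.5,   32. ])]
```

>>> step_arm --plan '[1.9,-0.2,2.6,0,0,0,1.9,-0.2,2.6,0,0,0,1.9,-0.2,2.6,0,0,0,1.9,-0.2,2.6,0,0,0,1.9,-0.1,2.6,0,0,0.07]' --hand 7

```text
time_s: 3.77
ee_pos: [555.0, -173.3, 96.9]
ee_rot: [180.0, 0.0, -5.1]
force: [-0.4, -0.6, 0.9]
gripper_width: 70.1
gripper_force: 0.0
```

>>> step_arm --plan '[0,0,0,0,0,0]'

```text
time_s: 3.85
ee_pos: [554.4, -172.5, 92.7]
ee_rot: [-179.9, 0.4, -5.1]
force: [0.2, 0.5, 0.0]
gripper_width: 69.9
gripper_force: 0.0
```

```bash
python3 - <<'E'
from h import *
np.set_printoptions(precision=1,suppress=True)
fw=viewer.grab_frame('wrist'); save(fw,'w3.png'); s=sensors.state(); print(s['ee_pos'],s['ee_rot'],fw['position'],fw['attitude'])
for d in viewer.pinpoint('pack',fw): print(np.array(d['location']),round(d['score'],2),atz(fw,d['location'],16,True))
E
```

```text
[ 553.7 -172.6   95. ] [-179.9    0.4   -4.9] [ 623.1 -179.1  248.7] [165.6   0.1 -95. ]
[274.3 216.7] 0.95 [ 558.5 -171.4   16. ]
```

View pics/w3.png

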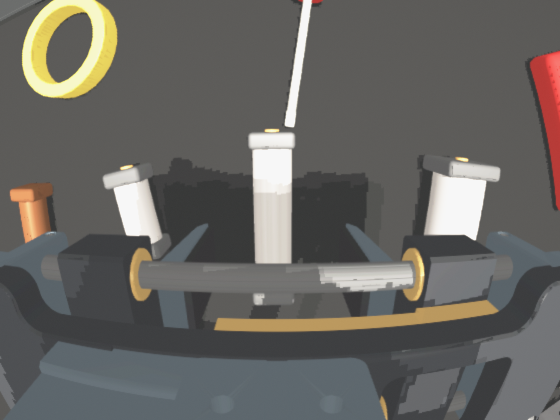

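The pack is between the open fingers, its far cap at (272,140) and near cap at (275,297). It is aligned with the tool.

```bash
python3 - <<'E'
from h import *
np.set_printoptions(precision=1,suppress=True)
fw=viewer.grab_frame('wrist'); s=sensors.state(); print(s['ee_pos'],s['ee_rot'])
g=cv2.cvtColor(fw['img'],cv2.COLOR_RGB2GRAY)
print(g[124:156,262],g[286:312,275],g[200,230:310:2])
for p in ((272,134),(272,148),(275,303)): print(p,atz(fw,p,32,True))
E
```

```text
[ 554.5 -172.9   98.4] [180.   0.  -5.]
[ 91  92  92  92  92  92  92 101 147 193 221 232 244 244 243 242 241 239
 238 236 233 218 203 186 199 247 247 247 247 247 247 247] [114 112 111 112 111 109 108 113 113 112 112 112 112 112 110 105  77  66
  65  64  63  65  65  68  66  65] [ 56  55  56  57  57  57  57  57  56  57  57  71 186 202 208 207 213 217
 212 215 216 218 218 213 208 210 212 212 206 198 154  57  56  57  56  57
  60  60  61  58]
(272, 134) [ 619.2 -175.7   32. ]
(272, 148) [ 609.7 -174.9   32. ]
(275, 303) [ 491.9 -166.7   32. ]
```

>>> step_arm --plan '[0.1,-0.1,2.4,0,0,0,0.1,0,2.4,0,0,0,0,0,2.0,0,0,0,0,0,1.0,0,0,0,0,0,0.4,0,0,0]'

```text
time_s: 4.42
ee_pos: [556.4, -171.4, 16.1]
ee_rot: [180.0, 0.0, -5.0]
force: [-0.6, -0.9, 1.2]
gripper_width: 70.0
gripper_force: 0.0
```

>>> step_arm --plan '[0,0,0,0,0,0,0,0,0,0,0,0,0,0,0,0,0,0,0,0,0,0,0,0,0,0,0,0,0,0]' --hand 2 --newtons 45

```text
time_s: 4.83
ee_pos: [558.0, -171.1, 16.9]
ee_rot: [180.0, -0.1, -4.9]
force: [0.0, 0.3, -0.3]
gripper_width: 39.7
gripper_force: 0.0
```

>>> step_arm --plan '[0,0,0,0,0,0,0,0,0,0,0,0,0,0,0,0,0,0,0,0,0,0,0,0,0,0,0,0,0,0]'

```text
time_s: 5.25
ee_pos: [557.7, -170.7, 16.3]
ee_rot: [-180.0, -0.0, -4.9]
force: [-0.6, 2.1, 4.3]
gripper_width: 27.2
gripper_force: 45.0
```

>>> step_arm --plan '[0,0,-1,0,0,0,0,0,-3,0,0,0,0,0,-4,0,0,0,0,0,-4,0,0,0,0,0,-4,0,0,0]'

```text
time_s: 5.67
ee_pos: [556.6, -170.9, 177.4]
ee_rot: [180.0, 0.1, -4.9]
force: [0.2, -0.5, -2.2]
gripper_width: 27.2
gripper_force: 45.0
```

>>> step_arm --plan '[-1.2,-3.2,-0.4,0,0,0,-1.2,-3.2,-0.4,0,0,0,-1.2,-3.2,-0.4,0,0,0,-1.2,-3.2,-0.4,0,0,0,-1.2,-3.2,-0.4,0,0,0]'

```text
time_s: 6.08
ee_pos: [510.3, -5.3, 196.2]
ee_rot: [180.0, 0.0, -5.0]
force: [0.9, 0.6, -2.5]
gripper_width: 27.2
gripper_force: 45.0
```

>>> step_arm --plan '[-1.2,-3.2,-0.4,0,0,0,-1.2,-3.2,-0.4,0,0,-0.1,-1.2,-3.2,-0.4,0,0,-0.1,-1.2,-3.2,-0.4,0,0,-0.1,-1.2,-3.2,-0.4,0,0,-0.115]'

```text
time_s: 6.5
ee_pos: [445.8, 151.8, 216.1]
ee_rot: [180.0, -0.0, 19.1]
force: [0.4, 0.8, -2.1]
gripper_width: 27.3
gripper_force: 45.0
```

```bash
python3 - <<'E'
from h import *
np.set_printoptions(precision=1,suppress=True)
fw=viewer.grab_frame('wrist'); fw=viewer.grab_frame('wrist'); save(fw,'w4.png'); s=sensors.state(); print(s['ee_pos'],s['ee_rot'],fw['position'],fw['attitude'],s['gripper_width'])
np.save('w4.npy',fw,allow_pickle=True)
for d in viewer.pinpoint('seat',fw): print(np.array(d['location']),round(d['score'],2),atz(fw,d['location'],100,True))
E
```

```text
[444.  153.5 216.5] [-179.9    0.    19.2] [506.6 177.7 373.1] [165.9   0.3 -70.4] 27.198018488995604
[190.3  40. ] 0.92 [557.9 275.7 100. ]
```

View pics/w4.png

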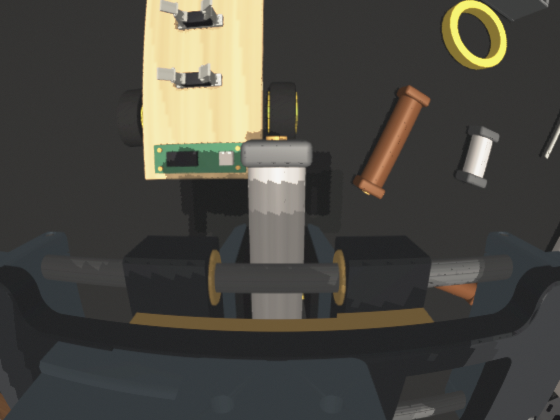

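The held pack is centred in the grip with its far cap at (277,152). The rover's clips are at (197,80) and (199,17) in this view.

>>> step_arm --plan '[1,-1.2,0,0,0,0,1,-1.2,0,0,0,0,1,-1.2,0,0,0,0,1,-1.2,0,0,0,0,0,0,0,0,0,0]'

```text
time_s: 7.07
ee_pos: [470.8, 211.3, 215.6]
ee_rot: [-179.9, -0.1, 18.9]
force: [-0.0, 1.4, -2.1]
gripper_width: 27.4
gripper_force: 45.0
```

```bash
python3 - <<'E'
from h import *
np.set_printoptions(precision=1,suppress=True)
fa=np.load('w4.npy',allow_pickle=True).item()
fw=viewer.grab_frame('wrist'); s=sensors.state(); print(s['ee_pos'],s['ee_rot'],fw['position'],fw['attitude'])
np.save('w5.npy',fw,allow_pickle=True)
fs=viewer.grab_frame('side');ft=viewer.grab_frame('top')
np.savez('f2.npz',fs=fs,ft=ft)
rs=[]
for n,f in (('w',fw),('s',fs),('t',ft)):
  for d in viewer.pinpoint('seat',f)[:1]:
    print(n,np.array(d['location']),round(d['score'],2),atz(f,d['location'],100,n=='w')); rs.append(ray(f,d['location'],n=='w'))
rs.append(ray(fa,(190.3,40),True)); print(tri(rs), tri(rs[::len(rs)-1]))
c=np.hstack([cv2.resize(fa['img'][0:200,120:300],None,fx=2.2,fy=2.5)[:, :],cv2.resize(fw['img'][0:200,120:300],None,fx=2.2,fy=2.5)])
c=np.hstack([cv2.resize(fa['img'][0:100,130:280],(400,267)),cv2.resize(fw['img'][0:150,150:300],(400,400))[:267]]) if 0 else cv2.resize(fw['img'][0:200,140:340],(600,600),interpolation=cv2.INTER_CUBIC)
cv2.imwrite('pics/c2.png',c[:,:,::-1])
E
```

```text
[469.8 209.9 215.5] [180.    0.   18.9] [534.8 232.7 372.2] [166.1   0.1 -71.1]
w [237.4  88.7] 0.84 [558.3 275.3 100. ]
s [149.6 285.5] 0.94 [546.3 275.4 100. ]
t [127.3 160.8] 0.72 [561.8 275.  100. ]
(array([557.8, 274.8,  96.2]), [1.4, 7.6, 4.7, 2.3]) (array([558. , 275.3, 101. ]), [0.3, 0.3])
```

View pics/c2.png

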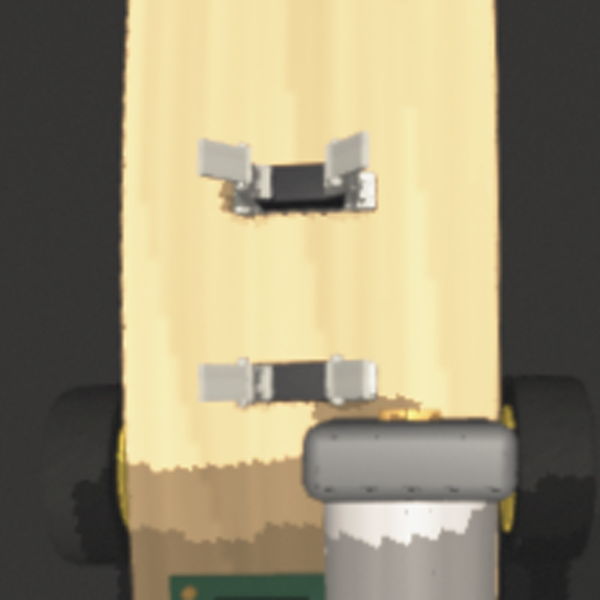

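The crop shows the near clip's flare tips at crop (200,382) and (377,380), and the far clip's at (199,158) and (369,150). One crop pixel is a third of an image pixel, offset (140,0).

```bash
python3 - <<'E'
from h import *
np.set_printoptions(precision=1,suppress=True)
fw=np.load('w5.npy',allow_pickle=True).item()
P=lambda c,z:atz(fw,(140+(c[0]+.5)/3-.5,(c[1]+.5)/3-.5),z,True)
y=np.radians(19);ax=np.array([np.cos(y),np.sin(y)]);ay=np.array([-np.sin(y),np.cos(y)])
for n,a,b,z in (('near tips',(199,383),(377,381),123),('far tips',(198,158),(369,150),123),('near mouth',(249,381),(328,380),109),('far mouth',(249,162),(326,150),109)):
    A,B=P(a,z)[:2],P(b,z)[:2]; m=(A+B)/2-[558,275]
    print(n,A,B,'w',np.linalg.norm(A-B),'yaw',np.degrees(np.arctan2(*(A-B)[1::-1]))-90,'mid rel',m@ax,m@ay,(A+B)/2)
for z in (66,):
  for r in (60,300,440):
    pass
L=[P((122,450),66),P((128,30),66)];Q=[P((496,350),66),P((494,30),66)]
for a,b in (L,Q): print('edge yaw',np.degrees(np.arctan2(*(b-a)[1::-1])))
# deck edges by gradient
g=fw['img'][:,:,0].astype(float)-fw['img'][:,:,2]
E1=[];E2=[]
for r in range(2,110):
    c=np.nonzero(g[r]>25)[0]; c=c[(c>150)&(c<330)]
    if len(c): E1.append(atz(fw,(c.min()-.5,r),66,True)); E2.append(atz(fw,(c.max()+.5,r),66,True))
E1,E2=np.array(E1),np.array(E2)
for q in (E1,E2):
    k,c=np.polyfit(q[:,0],q[:,1],1); res=np.abs(q[:,1]-k*q[:,0]-c); k,c=np.polyfit(q[res<2][:,0],q[res<2][:,1],1)
    print('deck edge yaw',np.degrees(np.arctan(k)),'lat rel seat',(np.array([558,k*558+c])-[558,275])@np.array([-np.sin(np.arctan(k)),np.cos(np.arctan(k))]),(res<2).mean())
# held pack axis and cap front, z~218
for p in ((304,455),(516,455),(410,420)): q=P(p,216+16)[:2]; s=[469.8,210.5]; print('cap',(q-s)@ax,(q-s)@ay)
E
```

```text
near tips [520.7 285.5] [535.1 242. ] w 45.81332842251113 yaw 18.34692902010603 mid rel -32.12962643102827 -0.8089974808260543 [527.9 263.8]
far tips [577.  305.2] [591.5 263.5] w 44.09867929487834 yaw 19.270779542757367 mid rel 27.8880798624266 0.2979499368539429 [584.3 284.4]
near mouth [524.5 275.4] [531.2 255.1] w 21.421594476896082 yaw 18.429970430968126 mid rel -31.675959716470654 0.6067633509481052 [527.9 265.3]
far mouth [582.  295.2] [591.2 276.3] w 21.03754980967615 yaw 25.975135180674272 mid rel 30.563970522946807 0.8324072889134406 [586.6 285.7]
edge yaw 18.58072360509047
edge yaw 18.976853379550615
deck edge yaw 19.226845750434126 lat rel seat 60.58214431923164 1.0
deck edge yaw 19.28260843991199 lat rel seat -60.10095064164261 1.0
cap 59.99921017536948 15.307701151031079
cap 59.959408051233304 -15.160777917728577
cap 64.91856252375457 0.06430470455256909
```

>>> step_arm --plan '[2.5,-0.8,0,0,0,-0.006,2.5,-0.8,0,0,0,0,2.5,-0.8,1,0,0,0,2.0,-0.6,2,0,0,0,0.8,-0.25,2,0,0,0]'

```text
time_s: 7.78
ee_pos: [558.5, 274.6, 166.0]
ee_rot: [-180.0, -0.3, 19.2]
force: [-0.2, -0.9, -2.4]
gripper_width: 27.5
gripper_force: 45.0
```

>>> step_arm --plan '[0,0,0,0,0,0,0,0,0,0,0,0]'

```text
time_s: 7.95
ee_pos: [554.8, 272.4, 164.7]
ee_rot: [180.0, 0.2, 19.2]
force: [-0.5, -0.2, -0.9]
gripper_width: 27.1
gripper_force: 45.0
```

```bash
python3 - <<'E'
from h import *
np.set_printoptions(precision=1,suppress=True)
S=[]
for i in range(10):
    f=viewer.grab_frame('wrist'); s=sensors.state(); S.append([*s['ee_pos'],*s['ee_rot']])
S=np.array(S); S[:,3]%=360; print(S.mean(0),S.std(0))
ft=viewer.grab_frame('top'); fs=viewer.grab_frame('side')
c=np.hstack([cv2.resize(f['img'][0:280,140:420],(400,400)),cv2.resize(fs['img'][190:370,40:220],(400,400))])
cv2.imwrite('pics/c3.png',c[:,:,::-1]); np.save('w6.npy',f,allow_pickle=True)
E
```

```text
[555.6 273.  167.1 180.   -0.1  19.2] [0.1 0.2 0.5 0.  0.1 0. ]
```

View pics/c3.png

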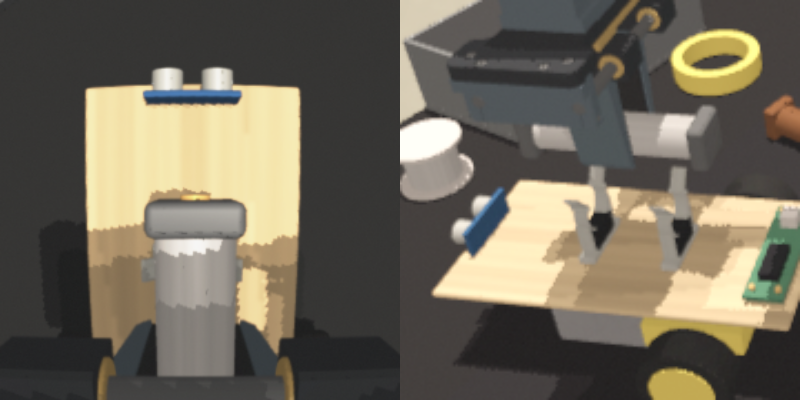

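The pack is centred over the clips: far clip jaw tips at crop (148,268) and (243,268), cap from 145 to 245. I'll refine the lateral offset numerically.

```bash
python3 - <<'E'
from h import *
np.set_printoptions(precision=1,suppress=True)
f=np.load('w6.npy',allow_pickle=True).item(); print(f['position'],f['attitude'])
y=np.radians(19.2);ax=np.array([np.cos(y),np.sin(y)]);ay=np.array([-np.sin(y),np.cos(y)]); S=np.array([557.1,275.0]); T=np.array([555.6,273.0])
g=f['img'][:,:,0].astype(float)-f['img'][:,:,2]
for r in range(75,180,8):
    c=np.nonzero(g[r]>25)[0]; c=c[(c>150)&(c<400)]
    a,b=atz(f,(c.min()-.5,r),66,True)[:2],atz(f,(c.max()+.5,r),66,True)[:2]
    print(r,c.min(),c.max(),'w',(a-b)@ay,'lat rel TCP',((a+b)/2-T)@ay,'rel seat',((a+b)/2-S)@ay)
b=cv2.cvtColor(f['img'],cv2.COLOR_RGB2GRAY)
for p,z in (((140+145*.7,153),183),((140+245*.7,153),183),((140+141*.7,188),123),((140+243*.7,188),123)):
    q=atz(f,p,z,True)[:2]; print(p,(q-T)@ax,(q-T)@ay)
print(f['img'][186:190,232:246].mean(2).round(0)); print(f['img'][186:190,302:316].mean(2).round(0))
E
```

```text
[619.5 295.1 323.2] [166.1   0.  -70.8]
75 199 350 w 120.73353541198135 lat rel TCP 1.5160771056163114 rel seat 0.12062433524922511
83 199 350 w 120.65124702126333 lat rel TCP 1.512120720873071 rel seat 0.11666795050597756
91 199 350 w 120.61982814319956 lat rel TCP 1.508917093598523 rel seat 0.11346432323143318
99 199 350 w 120.63881542485568 lat rel TCP 1.5064556289947717 rel seat 0.11100285862768544
107 199 350 w 120.70790027193117 lat rel TCP 1.5047281411286377 rel seat 0.10927537076155147
115 199 350 w 120.8269255610038 lat rel TCP 1.5037287830414243 rel seat 0.10827601267433451
123 199 349 w 120.17400090707287 lat rel TCP 1.9143953071312936 rel seat 0.5189425367642038
131 200 349 w 119.56344443826363 lat rel TCP 1.5015416511114488 rel seat 0.10608888074435896
139 200 349 w 119.82912919639423 lat rel TCP 1.5027086782595092 rel seat 0.10725590789241934
147 200 349 w 120.14489014305934 lat rel TCP 1.5046006974868078 rel seat 0.10914792711972154
155 200 349 w 120.51130989383955 lat rel TCP 1.5072231249025858 rel seat 0.11177035453549955
163 201 349 w 120.09259040311792 lat rel TCP 
[... 322 characters left out ...]
726657778598
(238.7, 188) 32.103405195080704 23.560762688871996
(310.1, 188) 32.10807263698356 -21.238760355149623
[[111. 112. 113. 115. 116. 117. 124. 133. 129. 127. 126. 125. 125. 126.]
 [112. 112. 113. 114. 116. 117. 122. 130. 121. 119. 120. 124. 126. 128.]
 [112. 111. 113. 114. 115. 117. 122. 125. 118. 114. 112. 124. 127. 128.]
 [112. 112. 112. 113. 115. 116. 119. 118. 115. 113. 117. 125. 128. 128.]]
[[134. 130. 124. 117. 119. 126. 135. 132. 120. 121. 119. 121. 123. 140.]
 [134. 129. 124. 116. 111. 116. 126. 128. 134. 153. 129. 126. 130. 158.]
 [133. 129. 123. 115. 111. 113. 117. 131. 171. 189. 172. 170. 165. 167.]
 [133. 129. 123. 112. 110. 113. 117. 142. 194. 201. 200. 202. 199. 191.]]
```

>>> step_arm --plan '[0.2,-0.14,0,0,0,0,0,0,1,0,0,0,0,0,1.5,0,0,0,0,0,1.3,0,0,0,0,0,0,0,0,0]' --newtons 60

```text
time_s: 8.97
ee_pos: [555.1, 274.4, 124.3]
ee_rot: [180.0, 0.4, 19.2]
force: [-0.6, -0.1, -2.2]
gripper_width: 27.2
gripper_force: 60.0
```

>>> step_arm --plan '[0,0,0.3,0,0,0,0,0,0.3,0,0,0,0,0,0.3,0,0,0,0,0,0.3,0,0,0,0,0,0,0,0,0]'

```text
time_s: 9.38
ee_pos: [557.9, 275.7, 117.4]
ee_rot: [-180.0, -0.2, 19.2]
force: [0.9, 0.5, 3.0]
gripper_width: 27.2
gripper_force: 60.0
```

>>> step_arm --plan '[0,0,0.3,0,0,0,0,0,0.3,0,0,0,0,0,0.2,0,0,0,0,0,0,0,0,0]'

```text
time_s: 9.72
ee_pos: [559.7, 276.4, 112.4]
ee_rot: [-180.0, -0.5, 19.2]
force: [-0.5, -0.8, 14.4]
gripper_width: 26.8
gripper_force: 60.0
```

>>> step_arm --plan '[0,0,0.2,0,0,0,0,0,0.2,0,0,0,0,0,0.2,0,0,0,0,0,0,0,0,0]'

```text
time_s: 10.05
ee_pos: [559.3, 276.2, 104.2]
ee_rot: [-180.0, -0.4, 19.2]
force: [1.8, 1.7, 2.0]
gripper_width: 27.3
gripper_force: 60.0
```

>>> step_arm --plan '[0,0,0.2,0,0,0,0,0,0.1,0,0,0,0,0,0,0,0,0,0,0,0,0,0,0]'

```text
time_s: 10.38
ee_pos: [557.8, 275.6, 100.2]
ee_rot: [-180.0, -0.1, 19.2]
force: [-0.1, -0.5, 7.5]
gripper_width: 27.0
gripper_force: 60.0
```

>>> step_arm --plan '[0,0,0,0,0,0,0,0,0,0,0,0]'

```text
time_s: 10.55
ee_pos: [557.8, 275.6, 100.2]
ee_rot: [-180.0, -0.1, 19.2]
force: [0.2, -0.1, 8.0]
gripper_width: 27.3
gripper_force: 60.0
```

>>> step_arm --plan '[0,0,0.1,0,0,0,0,0,0.1,0,0,0,0,0,0,0,0,0,0,0,0,0,0,0]'

```text
time_s: 10.88
ee_pos: [557.9, 275.6, 100.1]
ee_rot: [-180.0, -0.2, 19.2]
force: [-2.7, -1.3, 16.6]
gripper_width: 27.4
gripper_force: 60.0
```

```bash
python3 - <<'E'
from h import *
np.set_printoptions(precision=1,suppress=True)
S=[]
for i in range(6):
    f=viewer.grab_frame('side'); s=sensors.state(); S.append([*s['ee_pos'],*s['force']])
print(np.mean(S,0))
E
```

```text
[557.9 275.6 100.1  -2.3  -1.1  16.9]
```

Z holds at 100.1 mm while the force climbs, so the pack is bottomed on the saddles. I'll relax the press, release and look.

>>> step_arm --plan '[0,0,-0.2,0,0,0,0,0,0,0,0,0]'

```text
time_s: 11.35
ee_pos: [557.8, 275.6, 100.2]
ee_rot: [-180.0, -0.1, 19.2]
force: [0.6, -0.5, 8.4]
gripper_width: 27.3
gripper_force: 60.0
```

>>> step_arm --plan '[0,0,0,0,0,0,0,0,0,0,0,0,0,0,0,0,0,0,0,0,0,0,0,0,0,0,0,0,0,0]' --hand 6

```text
time_s: 11.77
ee_pos: [556.6, 275.0, 98.2]
ee_rot: [180.0, 0.1, 19.2]
force: [-0.1, -0.2, 0.2]
gripper_width: 57.3
gripper_force: 0.0
```

>>> step_arm --plan '[0,0,-0.5,0,0,0,0,0,-1.5,0,0,0,0,0,-3,0,0,0,0,0,-4,0,0,0,0,0,-4,0,0,0]'

```text
time_s: 12.18
ee_pos: [556.3, 274.9, 229.7]
ee_rot: [180.0, 0.1, 19.2]
force: [-0.0, 0.5, -0.5]
gripper_width: 59.9
gripper_force: 0.0
```

>>> step_arm --plan '[-3,0,0,0,0,0,-4,0,0,0,0,0,-4,0,0,0,0,0,-2,0,0,0,0,0,0,0,0,0,0,0]'

```text
time_s: 12.6
ee_pos: [430.0, 230.9, 229.6]
ee_rot: [180.0, 0.1, 19.2]
force: [-0.2, -0.4, -0.1]
gripper_width: 59.6
gripper_force: 0.0
```

```bash
python3 - <<'E'
from h import *
np.set_printoptions(precision=1,suppress=True)
f=viewer.grab_frame('wrist'); fs=viewer.grab_frame('side'); s=sensors.state(); print(s['ee_pos'],s['time_s'],s['gripper_width'])
c=np.hstack([cv2.resize(f['img'][0:280,140:420],(400,400)),cv2.resize(fs['img'][200:350,50:200],(400,400))])
cv2.imwrite('pics/c4.png',c[:,:,::-1]); np.save('w7.npy',f,allow_pickle=True); np.save('s7.npy',fs,allow_pickle=True)
S=np.array([557.1,275,100]);y=np.radians(19.2);ax=np.array([np.cos(y),np.sin(y),0])
for d in (-65,65): print(d,proj(f,S+d*ax+[0,0,16],True),proj(fs,S+d*ax+[0,0,16]))
for n,g in (('w',f),('s',fs)):
    for d in viewer.pinpoint('pack',g)[:5]: print(n,np.array(d['location']),round(d['score'],2),atz(g,d['location'],100,n=='w'))
E
```

```text
[434.2 232.6 229.8] 12.7 60.01179780578981
-65 [276.3 127.9] [183.3 278.5]
65 [276.5 -17.7] [102.7 272.2]
w [441.8 154.4] 0.72 [530.6  97.7 100. ]
w [278.3  57.4] 0.69 [555.9 272.9 100. ]
s [146.7 281.8] 0.88 [556.3 270.8 100. ]
s [324.  229.1] 0.84 [362.2  18.1 100. ]
s [371.2 201.3] 0.58 [ 313.8 -114.3  100. ]
s [232.6 250.6] 0.58 [478.2 144.9 100. ]
```

View pics/c4.png

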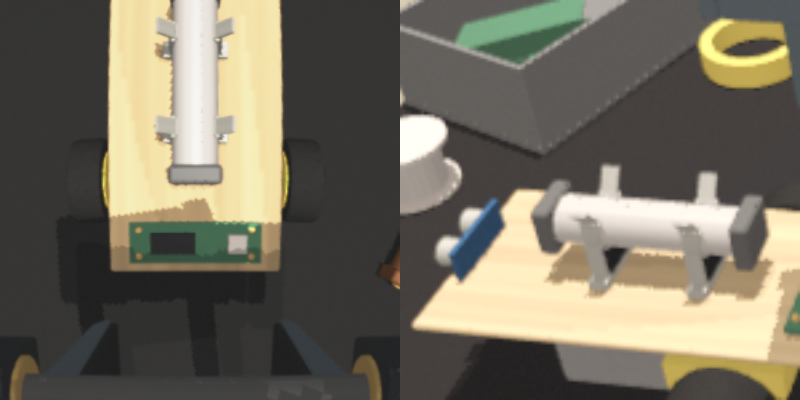

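The pack sits level in both clips, with the jaws closed over the tube. Its near end is at row 127 against 128 predicted for fully home. I'm handing it in.

```bash
python3 -c "
from workcell import env
print(env.job_done())"
```

```text
the job is handed in; nothing more can be done
None
```

The slim long pack is pressed home, centred and level, in both rover clips and released; the arm is clear, I moved nothing else, and the job was handed in at about 13 s.

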